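# Sweep the checked bushings into the catch bin

### The job

The four small bushings on the sorting tray have been checked: push the tray's knobbed shutter fully open, sweep all four along the deck with the fingertips, through the mouth in the near left-hand corner, so that they drop into the catch bin, then push the shutter fully shut again for the next batch. Nothing needs gripping and no bushing may be lifted off the deck; leave the ring gauge and the loupe standing where they are on the deck, and do not disturb the things on the table.

Things in the scene. Friction and masses are not known exactly. Their poses are not given: they have to be found in the camera images.
- tray: sorting tray fixed to the worktop: flat black deck 240 x 216 mm on legs. Origin on the worktop under the deck's centre; x runs away from the robot along the 240 mm side, y to the left, z up. Deck surface at z = 55 mm. Rims 3 mm thick rise 12 mm above the deck; their inside faces are at x = -117, x = +117, y = +105 and y = -105 mm. A bushing slides on it with less than 1 N
- mouth (a point): middle of the mouth, a 73 mm gap in the left-hand rim at the near left-hand corner (tray x = -117 to -44 mm), under the shutter plate at tray x = -82, y = 112.5 mm, at deck height. The deck runs level through it to a lip at tray y = 117 mm; past the lip parts drop into the bin, between two upright cheeks as high as the rims that run on to tray y = 150 mm
- bin_floor (a point): centre of the inner floor of the open grey catch bin, part of the tray, at tray x = -76, y = 157 mm, 4 mm above the worktop. Axes as the tray's. Inside 88 mm (x) x 94 mm (y), walls 3 mm thick, rim 46 mm above the worktop, 9 mm below the deck
- shutter (a joint): steel shutter plate that slides along the outside of the left-hand rim in the tray's +x direction: 0 = shut across the mouth, 0.076 m = fully open, against its stop, the mouth clear. It stays where it is left; about 2 N of friction. Plate 3 mm thick, centred at tray y = 112.5 mm, top edge 20.5 mm above the deck
- shutter_knob (a point): top centre of the shutter's upright black knob, 14 mm across and 30 mm tall, standing on the plate: top 106.5 mm above the worktop, bottom 76.5 mm. Moves with the shutter: tray x = -82 mm shut, -6 mm open; y = 112.5 mm
- bushing_a_mid (a point): plain steel bushing, one of four alike: ring 24 mm outside, 13 mm bore, 14 mm tall, about 40 g, standing on end on the tray's deck. Point at its centre, half-way up (7 mm above what it stands on)
- bushing_b_mid (a point): plain steel bushing, one of four alike: ring 24 mm outside, 13 mm bore, 14 mm tall, about 40 g, standing on end on the tray's deck. Point at its centre, half-way up (7 mm above what it stands on)
- bushing_c_mid (a point): plain steel bushing, one of four alike: ring 24 mm outside, 13 mm bore, 14 mm tall, about 40 g, standing on end on the tray's deck. Point at its centre, half-way up (7 mm above what it stands on)
- bushing_d_mid (a point): plain steel bushing, one of four alike: ring 24 mm outside, 13 mm bore, 14 mm tall, about 40 g, standing on end on the tray's deck. Point at its centre, half-way up (7 mm above what it stands on)
- setting_ring: steel ring gauge 52 mm across, 15 mm tall, 120 g, on the far part of the deck. Origin at the centre of its underside
- loupe: black loupe 40 mm across, 42 mm tall, standing on the far part of the deck. Origin at the centre of its underside
- counter: grey hand-held counter 105 x 48 x 22 mm lying at the right edge of the table. Origin at the centre of its underside
- vernier: caliper 70 x 228 x 14 mm lying left in front of the laptop. Origin at the centre of its underside

How it is judged:
By the outcome, as a careful person would: the job done as asked, in the order asked, and still so for the second after the job is handed in, with the robot touching nothing.
It also fails if it takes over 72 s, if anything falls off the work surface, if the arm or the gripper's body presses on something with over 40 N, if the wrist force passes 120 N, or if a joint passes its speed limit or range.

### The arm

A 6-joint arm with a two-finger parallel gripper is mounted at the origin on a cart in front of the work surface, level with it; the furniture and walls round the work are solid. World frame = base frame: x ahead of the robot, y to its left, z up, the work surface at z = 0. Lengths are in mm, angles in rad, forces in N, time in s.
With the tool pointing down it reaches from about 250 to 800 mm from the base axis. Payload 8.5 kg.
Tool frame: the origin (TCP) lies between the finger pads; the fingertips stand 17 mm ahead of it and the grasp point (between the pads) lies 2 mm behind it; z points along the fingers, y is the direction in which the jaws open and shut (so a half turn about z gives the same grasp; the last joint's range is limited). The gripper opens to 85 mm and grips with 20 to 120 N. Pads are 22 mm wide; open, the fingers measure 114 mm over their backs; the gripper's body (76 mm by 85 mm) begins 54 mm behind the grasp point. The pads swing forward as they close: fully open they stand 13 mm farther back than shut.
Start: joints at [-1.248, 0.238, -0.013, 1.319, 0, 1.571], TCP at [166.527, -497.845, 248.276] pointing down, gripper open.
Joint ranges: [-2.66, 2.66], [-1.03, 1.9], [-1.14, 1.46], [-1.82, 2.27], [-1.45, 1.34], [-3.14, 3.14]. Speed limits (rad/s): [2.22, 2.22, 2.79, 3.14, 3.14, 3.14].

### API

Orientations are given as a unit quaternion [w, x, y, z].
In Python, from workcell import state, optics, robot, recognise, outline_of gives the robot as it stands. The module is installed in compiled form; this text tells all that it offers.
- The arm moves only by the shell command python3 -m inch 'ROWS' [OPENING] [FORCE]. ROWS is JSON, a list of rows, each an object with "translation": the shift along the world's x, y, z in units of 30 mm (1.0 is 30 mm), a list of three; "turn": the turn about the world's z in units of 8 degrees (1.0 is 8 degrees). In form: [{"translation": [x, y, z], "turn": turn}, ...]. A call has 1 to 12 rows; each row is the pose to reach, as a shift and turn from the pose commanded when the call began; what a row does not reach only later rows make up. A row lasts 1/8 s, in which the tool goes at most 62.5 mm and 10.7 degrees, less where a joint would pass 70% of its speed; a pose out of reach is approached as far as the arm can. A call with a gripper value outside its range is refused whole. OPENING is the finger opening in mm, from 0 to 85.4, set as the call begins (- or left out, the last holds). The fingers move at their own pace and stop on an object; FORCE is the grip in N (left out, the last holds). Time passes only in rows, so rows that repeat a pose let the fingers close. It gives the time, the measured TCP pose, the force and the opening at its end, in the units of the state.
- state(): the state, without advancing time (a new reading comes with each control period).
- optics.capture(name): name is "scene" or "top" or "wrist"; returns the picture (400x640x3 uint8, red, green, blue); there is no depth.
- optics.camera_params(name): a dict with "fx", "fy", "cx", "cy" (pixels), "k1" (the pictures are not rectified: a ray, as slopes to the right and down, at radius r is drawn at 1 + k1 r^2 times it, then the intrinsics apply), "R" (3x3) and "t" (3): a world point X has camera coordinates R X + t. Camera axes: x right, y down, z forward; pixel columns grow to the right and rows downward; lengths in mm; the calibration is good to about 2 mm. A picture is of the moment at which its call begins: read the wrist's pose just before it. camera_params takes no time and is no camera call; for the wrist camera it gives the pose at the moment of the call.
- robot.sign_off(): hands the job in, once; it reports no verdict.
Trained networks look in the newest picture that a camera, given by its name, has taken for a name from the list of things; names that differ only in an ending like _2 or _b are one class to them, and where a whole thing is asked for, a point or a joint stands for the part that bears it (a point fixed in the world has none). Each returns a list of dicts, best first, with "conf" (0 to 1); they miss things now and then, are a little off and sometimes report something else, mostly with a low value. They report only what shows in the picture. A call takes as long as a camera call.
- recognise(camera, query): "box" ([left, top, width, height] in pixels, round what is visible of it).
- outline_of(camera, query): "mask" (400x640 bool, what is visible of it) and "box" ([left, top, width, height] in pixels, round what is visible of it).
The state is a dict: "clock": time; "qpos": joint angles; "joint_vel": joint speeds; "tau": joint torques, N m; "tool_pos": TCP position; "ee_rot": TCP orientation; "contact_force": force on the tool from outside, world axes, zero at the start; "torque": the same for the moment, N m; "grip_width": finger opening in mm.
Only numpy, scipy, OpenCV 4.12 (cv2) and the standard library are available. Lean on these libraries where they do the work, as an engineer would, in place of code of your own. Each camera call takes 0.05 s, during which the arm holds its last target.

## Working session

There is one attempt and no reset: what is moved stays moved. The work goes in short steps, Python scripts to look and compute and a shell command to move; the robot and the scene stay as the last step left them, time stands still between calls to the robot, and variables do not carry over. Pictures are saved under pics/ and viewed, and the job is handed in when it is done.

```bash
mkdir -p pics; python3 - <<'E'
from workcell import state, optics, robot, recognise, outline_of
import cv2
s=state();print(s)
for n in("scene","top"):
    im=optics.capture(n);cv2.imwrite(f"pics/{n}0.png",im[:,:,::-1])
    p=optics.camera_params(n);print(n,p)
    for q in("bushing_a_mid","setting_ring","loupe","shutter_knob","tray","mouth","bin_floor"):
        try:
            for r in recognise(n,q)[:5]:print(q,r)
        except Exception as e:print(q,e)
E
```

```text
{'clock': 0.0, 'qpos': array([-1.24800047e+00,  2.38762236e-01, -1.42456212e-02,  1.31921411e+00,
        1.24043417e-05,  1.57079597e+00]), 'joint_vel': array([-6.90690920e-06,  6.99608446e-04,  6.49728474e-04,  1.53812267e-03,
       -6.71176939e-05,  1.17755980e-03]), 'tau': array([-8.15935709e-04, -5.38778293e+01,  3.46440375e+01,  1.85595680e-02,
       -1.91308045e-04, -3.39801250e-05]), 'tool_pos': array([ 166.41847869, -497.50997187,  247.69070603]), 'ee_rot': array([-7.04554215e-04,  9.87003325e-01,  1.60698250e-01, -1.08427410e-04]), 'contact_force': array([-0.76158517,  0.10485696,  1.02040811]), 'torque': array([ 0.04360548, -0.01998262, -0.02688557]), 'grip_width': 85.73790824106746}
scene {'fx': 446.7089430790385, 'fy': 446.7089430790385, 'cx': 321.06671044525547, 'cy': 203.1044973063242, 'k1': 0.01606628820331156, 'R': array([[ 0.49503951, -0.86845047, -0.02701225],
       [-0.41583128, -0.20950831, -0.88498057],
       [ 0.76290251,  0.44933289, -0.46484376]]), 't': array([-243.65318044,  288.1842975 ,  753.54822853])}
loupe {'box': [338.9, 175.0, 17.0, 21.2], 'conf':
[... 415 characters left out ...]
794, 'cx': 324.1701772188766, 'cy': 205.8679348114102, 'k1': 0.02413151790465984, 'R': array([[ 0.01146551, -0.99980718, -0.01594169],
       [-0.98090021, -0.00814997, -0.19434085],
       [ 0.19417345,  0.01786543, -0.98080452]]), 't': array([  30.00836128,  536.81929973, 1166.5821955 ])}
setting_ring {'box': [361.4, 166.3, 16.4, 18.0], 'conf': 0.66}
loupe {'box': [295.2, 161.9, 95.9, 80.9], 'conf': 0.3}
shutter_knob {'box': [323.6, 219.5, -2.3, 7.6], 'conf': 0.45}
tray {'box': [288.6, 163.9, 104.7, 82.3], 'conf': 0.84}
mouth {'box': [295.9, 160.2, 98.1, 82.6], 'conf': 0.72}
mouth {'box': [359.7, 167.5, 18.0, 18.6], 'conf': 0.29}
bin_floor {'box': [290.0, 164.4, 102.6, 82.3], 'conf': 0.62}
```

```bash
python3 - <<'E'
import cv2
a=cv2.imread("pics/top0.png");cv2.imwrite("pics/top0c.png",cv2.resize(a[145:265,265:415],None,fx=5,fy=5,interpolation=cv2.INTER_CUBIC))
E
```

```text
(no output)
```

View pics/top0.png

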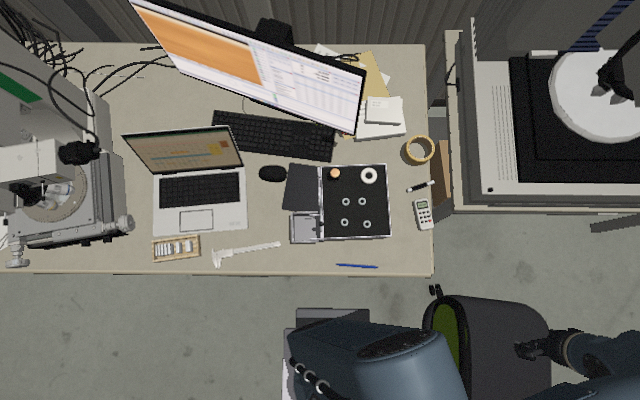

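View pics/scene0.png

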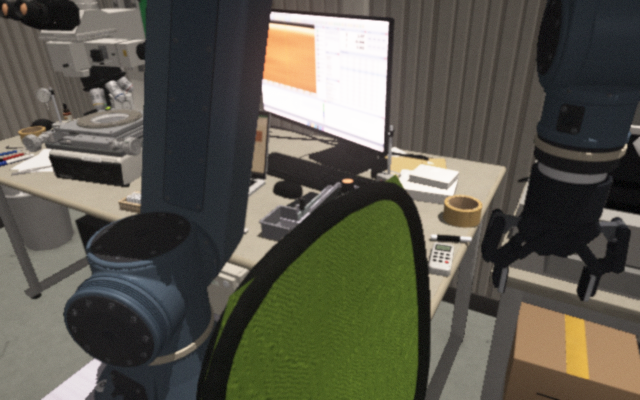

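View pics/top0c.png

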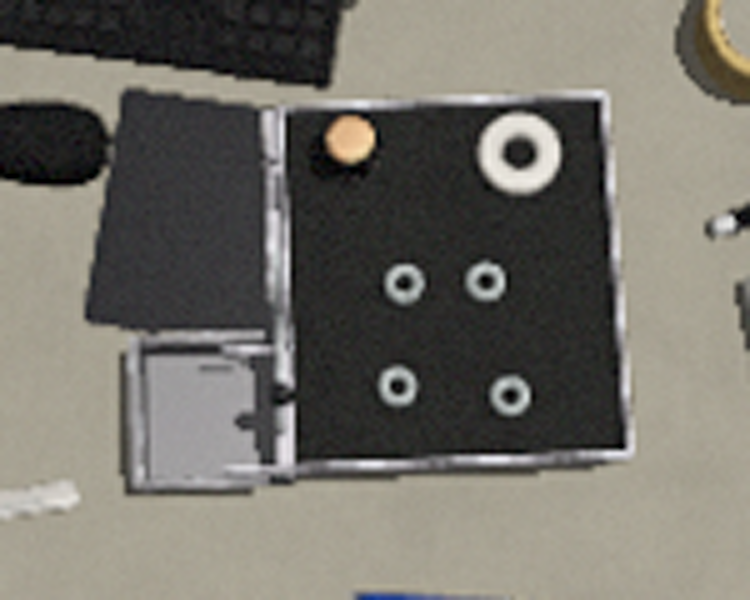

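```bash
cat > h.py <<'E'
import numpy as np, cv2
from workcell import state, optics, robot, recognise, outline_of
def und(p,u,v):
    d=np.array([(u-p['cx'])/p['fx'],(v-p['cy'])/p['fy']]);s=d.copy()
    for _ in range(20): s=d/(1+p['k1']*(s@s))
    return s
def back(p,u,v,z):
    s=und(p,u,v);R=np.array(p['R']);t=np.array(p['t'])
    d=R.T@np.array([s[0],s[1],1]);c=-R.T@t
    return c+d*(z-c[2])/d[2]
def proj(p,X):
    R=np.array(p['R']);t=np.array(p['t']);c=R@np.array(X)+t
    s=c[:2]/c[2];s=s*(1+p['k1']*(s@s));return np.array([p['fx']*s[0]+p['cx'],p['fy']*s[1]+p['cy']])
E
python3 - <<'E'
from h import *
p=optics.camera_params("top")
f=lambda x,y,z:print((x,y),back(p,265+x/5,145+y/5,z).round(1))
print("bush");[f(x,y,69) for x,y in((404,284),(486,281),(398,386),(511,396))]
print("ring");f(519,153,70);print("loupe");f(351,139,97)
print("corn");[f(x,y,67) for x,y in((605,95),(632,458),(293,470),(283,105))]
E
```

```text
bush
(404, 284) [547.2 -34.3  69. ]
(486, 281) [549.6 -87.   69. ]
(398, 386) [480.9 -30.5  69. ]
(511, 396) [ 475.2 -102.2   69. ]
ring
(519, 153) [ 634.6 -109.    70. ]
loupe
(351, 139) [6.355e+02 6.000e-01 9.700e+01]
corn
(605, 95) [ 675.2 -165.9   67. ]
(632, 458) [ 436.7 -178.    67. ]
(293, 470) [427.   35.6  67. ]
(283, 105) [667.1  45.   67. ]
```

```bash
python3 -m inch '[{"translation":[1,1.4,1],"turn":1},{"translation":[2.2,3,2],"turn":2},{"translation":[3.3,4.5,2],"turn":3},{"translation":[4.5,6,2],"turn":4},{"translation":[5.6,7.5,2],"turn":5},{"translation":[6.7,9,2],"turn":6},{"translation":[7.8,10.5,2],"turn":7},{"translation":[9,12,2],"turn":8},{"translation":[10,13.5,2],"turn":9},{"translation":[11,14.5,2],"turn":9.26},{"translation":[11,14.5,2],"turn":9.26},{"translation":[11,14.5,2],"turn":9.26}]' 0
python3 - <<'E'
from h import *
print(state());p=optics.camera_params("wrist");im=optics.capture("wrist");cv2.imwrite("pics/w1.png",im[:,:,::-1]);print(p)
c=-np.array(p['R']).T@p['t'];print(c)
E
```

```text
clock: 2.3
tool_pos: [496.2, -62.9, 308.1]
ee_rot: [-0.0, 0.691, 0.723, -0.0]
contact_force: [-0.1, -0.7, 0.7]
grip_width: 0.0
{'clock': 2.3, 'qpos': array([-1.25956177e-01,  1.82839578e-01,  6.62846495e-02,  1.45503210e+00,
       -2.44832871e-04,  1.39974666e+00]), 'joint_vel': array([-0.02185648, -0.0120065 , -0.00673865,  0.00256431,  0.00025885,
        0.00078135]), 'tau': array([ 1.11821417e+00, -4.91425824e+01,  3.55005419e+01, -1.14064738e-01,
        5.21093770e-02,  1.50910142e-02]), 'tool_pos': array([496.18416019, -62.90159659, 308.11481519]), 'ee_rot': array([-2.45037876e-04,  6.90985358e-01,  7.22868636e-01, -3.33531095e-04]), 'contact_force': array([-0.14481539, -0.68106985,  0.66865442]), 'torque': array([-0.01517775, -0.02626639,  0.01217121]), 'grip_width': 0.03274154701260522}
{'fx': 297.62482028401314, 'fy': 297.62482028401314, 'cx': 320.5852735117854, 'cy': 201.24111703964024, 'k1': -0.05182557604649863, 'R': array([[ 9.99003401e-01,  4.46335837e-02, -2.17842610e-04],
       [ 4.22611371e-02, -9.44309800e-01,  3.26332648e-01],
       [ 1.43596847e-02, -3.26016632e-01, -9.45254968e-01]]), 't': array([-492.14657518, -142.18111112,  410.00775545])}
[491.77725588  21.37259611 433.85299594]
```

View pics/w1.png

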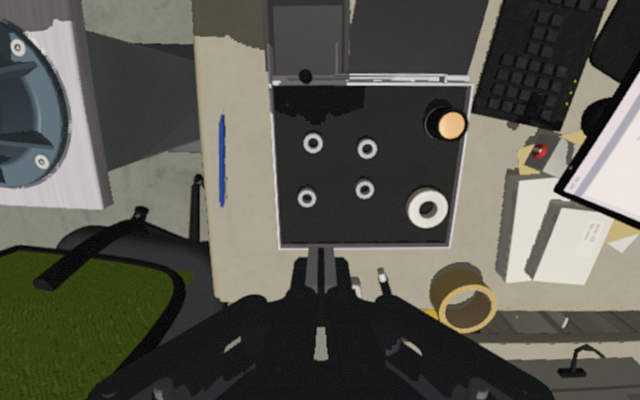

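```bash
python3 - <<'E'
import cv2
a=cv2.imread("pics/w1.png");cv2.imwrite("pics/w1c.png",cv2.resize(a[60:255,255:490],None,fx=3.3,fy=3,interpolation=cv2.INTER_CUBIC))
from h import *
p=optics.camera_params("wrist")
for q in("bushing_a_mid","shutter_knob","setting_ring","loupe"):
    for r in outline_of("wrist",q)[:5]:
        m=r['mask'];ys,xs=m.nonzero();
        if not len(xs): continue
        z={'bushing_a_mid':62,'shutter_knob':95,'setting_ring':62,'loupe':90}[q]
        print(q,round(r['conf'],2),r['box'],xs.mean().round(1),ys.mean().round(1),m.sum(),back(p,xs.mean(),ys.mean(),z).round(1))
E
```

```text
bushing_a_mid 0.81 [293.5, 188.7, 19.1, 19.1] 306.4 197.1 289 [ 478.4 -102.4   62. ]
bushing_a_mid 0.64 [409.7, 189.1, 38.1, 38.7] 426.1 207.6 1140 [ 639.  -110.1   62. ]
shutter_knob 0.83 [287.7, 69.4, 105.3, 13.3] 331.7 77.2 525 [502.5  43.8  95. ]
setting_ring 0.55 [413.7, 188.6, 33.9, 40.9] 426.6 207.7 1089 [ 639.8 -110.3   62. ]
loupe 0.58 [424.4, 105.8, 45.0, 40.1] 445.8 123.4 1267 [634.8   1.9  90. ]
loupe 0.48 [296.5, 188.8, 18.3, 17.0] 306.7 197.3 278 [479.8 -93.4  90. ]
```

View pics/w1c.png

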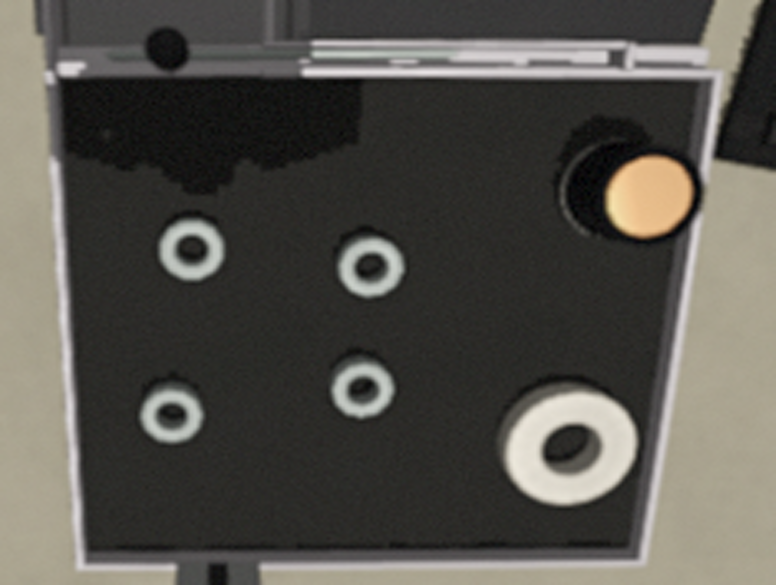

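```bash
python3 - <<'E'
from h import *
from scipy.optimize import least_squares
p=optics.camera_params("wrist")
g=lambda x,y:(255+x/3.3,60+y/3)
obs=[((79,567),(-120,-108,67)),((644,564),(120,-108,67)),((719,71),(120,108,67)),((167,47),(-82,112.5,106.5))]
def T(q,X):
    c,s=np.cos(q[2]),np.sin(q[2]);return np.array([q[0]+c*X[0]-s*X[1],q[1]+s*X[0]+c*X[1],X[2]])
f=lambda q:np.concatenate([proj(p,T(q,X))-g(*o) for o,X in obs])
r=least_squares(f,[551,-66,.045]);q=r.x;print(q,np.degrees(q[2]),r.fun.round(1))
c,s=np.cos(q[2]),np.sin(q[2])
inv=lambda w:(np.array([c*(w[0]-q[0])+s*(w[1]-q[1]),-s*(w[0]-q[0])+c*(w[1]-q[1])])).round(1)
for n,x,y,z in(("c",192,251,69),("a",372,267,69),("d",172,415,69),("b",363,390,69),("ring",571,446,70),("loupe",650,196,97)):
    w=back(p,*g(x,y),z);print(n,w.round(1),inv(w))
for n,X in(("knobshut",(-82,112.5)),("knobopen",(-6,112.5)),("mouth",(-80,105)),("lip",(-80,117))):print(n,T(q,(*X,0)).round(1))
E
```

```text
[ 5.58395323e+02 -6.57101036e+01  3.98491793e-02] 2.283189793334534 [ 0.   0.   0.7  1.   3.6  0.6 -3.5 -0.5]
c [485.2 -31.5  69. ] [-71.8  37.1]
a [552.3 -35.1  69. ] [-4.9 30.9]
d [ 479.8 -102.1   69. ] [-80.  -33.2]
b [553.7 -87.6  69. ] [ -5.6 -21.7]
ring [ 639.  -109.3   70. ] [ 78.9 -46.7]
loupe [6.397e+02 2.000e-01 9.700e+01] [83.8 62.6]
knobshut [472.   43.4   0. ]
knobopen [547.9  46.5   0. ]
mouth [474.3  36.    0. ]
lip [473.8  48.    0. ]
```

```bash
python3 - <<'E'
from h import *
import pickle
p=optics.camera_params("wrist");im=optics.capture("wrist")[:,:,::-1];pickle.dump(p,open("p2.pkl","wb"));cv2.imwrite("pics/w2.png",im)
print(state()['tool_pos'],state()['joint_vel'].round(4))
cv2.imwrite("pics/w2a.png",cv2.resize(im[65:165,260:390],None,fx=6,fy=6,interpolation=cv2.INTER_CUBIC))
cv2.imwrite("pics/w2b.png",cv2.resize(im[65:165,360:490],None,fx=6,fy=6,interpolation=cv2.INTER_CUBIC))
E
```

```text
[496.13755738 -63.51039431 308.5387292 ] [ 0.0037  0.0029 -0.0004  0.0005 -0.0005 -0.0007]
```

View pics/w2a.png

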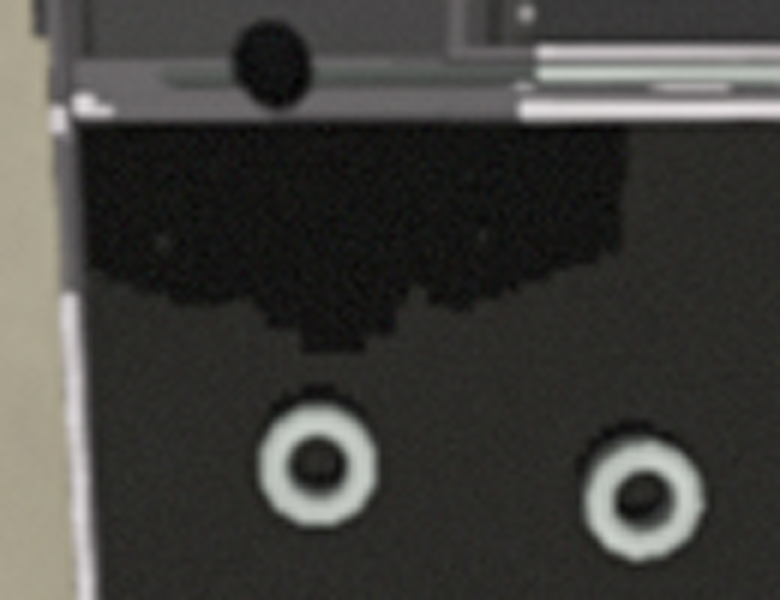

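View pics/w2b.png

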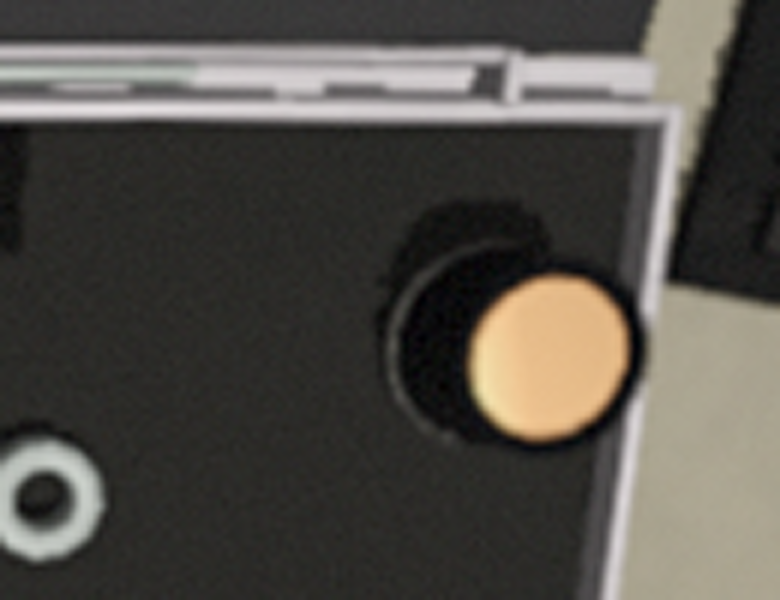

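```bash
cat > fit.py <<'E'
from h import *
import pickle
from scipy.optimize import least_squares
p=pickle.load(open("p2.pkl","rb"))
g=lambda x,y:(255+x/3.3,60+y/3)
obs=[(g(79,567),(-120,-108,67)),(g(644,564),(120,-108,67)),((473.7,82.5),(120,108,67)),((268.7,82.5),(-120,108,67)),((346.3,84.7),(-44,105,67)),((305.2,75),(-82,112.5,106.5))]
def T(q,X):
    c,s=np.cos(q[2]),np.sin(q[2]);return np.array([q[0]+c*X[0]-s*X[1],q[1]+s*X[0]+c*X[1],X[2]])
E
python3 - <<'E'
from fit import *
for k in(obs,obs[:5],obs[:4]):
    f=lambda q:np.concatenate([proj(p,T(q,X))-o for o,X in k])
    r=least_squares(f,[551,-66,.045]);q=r.x;print(q,np.degrees(q[2]),r.fun.round(1))
    c,s=np.cos(q[2]),np.sin(q[2])
    inv=lambda w:(np.array([c*(w[0]-q[0])+s*(w[1]-q[1]),-s*(w[0]-q[0])+c*(w[1]-q[1])])).round(1)
    kn=back(p,305.2,75,106.5);print("knob",kn.round(1),inv(kn))
for n,x,y,z in(("c",192,251,69),("a",372,267,69),("d",172,415,69),("b",363,390,69),("ring",571,446,70),("loupe",650,196,97)):
    w=back(p,*g(x,y),z);print(n,w.round(1),inv(w))
E
```

```text
[ 5.59741726e+02 -6.53793042e+01  3.77204918e-02] 2.161224982227193 [ 0.8 -0.3  1.5  0.9  4.   1.8  3.9 -1.1 -8.  -0.3 -1.6 -0.3]
knob [475.2  43.7 106.5] [-80.4 112.2]
[ 5.59293912e+02 -6.52534414e+01  3.91443102e-02] 2.242803764737308 [ 0.6 -0.3  1.3  0.7  3.6  1.5  3.4 -1.  -8.5 -0.4]
knob [475.2  43.7 106.5] [-79.8 112.2]
[ 5.56358134e+02 -6.51570851e+01  5.01717227e-02] 2.8746279628875 [-0.6  0.4  0.3 -0.2  0.4 -0.  -0.1  0. ]
knob [475.2  43.7 106.5] [-75.6 112.8]
c [485.2 -31.5  69. ] [-69.4  37.2]
a [552.3 -35.1  69. ] [-2.5 30.3]
d [ 479.8 -102.1   69. ] [-78.3 -33. ]
b [553.7 -87.6  69. ] [ -3.8 -22.3]
ring [ 639.  -109.3   70. ] [ 80.4 -48.2]
loupe [6.397e+02 2.000e-01 9.700e+01] [86.5 61.1]
```

```bash
python3 -m inch '[{"translation":[-1.2,1.5,-0.5]},{"translation":[-2.4,3,-1.5]},{"translation":[-2.4,3.55,-3]},{"translation":[-2.4,3.55,-4.5]},{"translation":[-2.4,3.55,-6]},{"translation":[-2.4,3.55,-6.68]},{"translation":[-2.4,3.55,-6.68]},{"translation":[-2.4,3.55,-6.68]}]' 0
python3 - <<'E'
from h import *
import pickle
p=optics.camera_params("wrist");im=optics.capture("wrist")[:,:,::-1];cv2.imwrite("pics/w3.png",im);pickle.dump(p,open("p3.pkl","wb"))
im=optics.capture("top")[:,:,::-1];cv2.imwrite("pics/t3.png",cv2.resize(im[145:265,265:415],None,fx=5,fy=5,interpolation=cv2.INTER_CUBIC))
E
```

```text
invalid input at $[0]: expected keys translation, turn
```

View pics/w3.png

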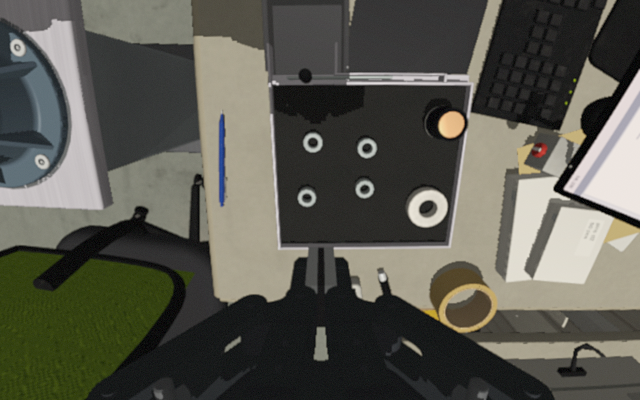

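View pics/t3.png

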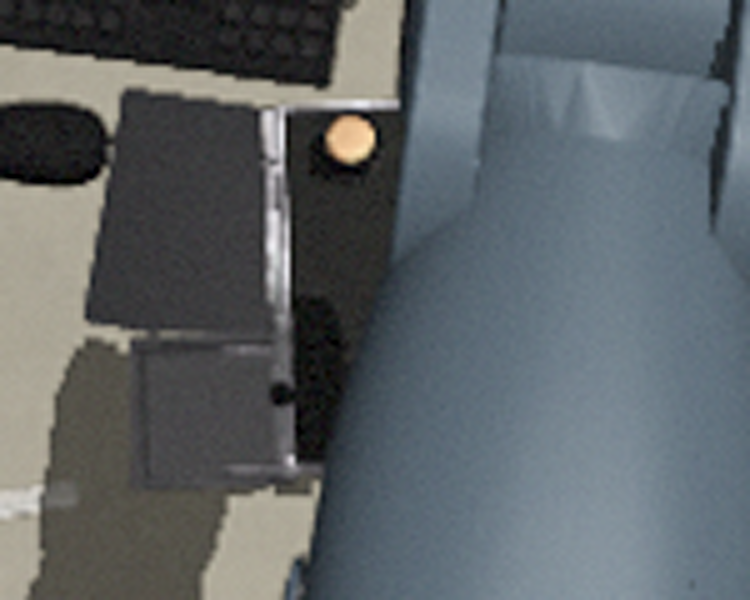

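Refused for want of "turn"; the arm has not moved. Repeating with the key.

```bash
python3 -m inch '[{"translation":[-1.2,1.5,-0.5],"turn":0},{"translation":[-2.4,3,-1.5],"turn":0},{"translation":[-2.4,3.55,-3],"turn":0},{"translation":[-2.4,3.55,-4.5],"turn":0},{"translation":[-2.4,3.55,-6],"turn":0},{"translation":[-2.4,3.55,-6.68],"turn":0},{"translation":[-2.4,3.55,-6.68],"turn":0},{"translation":[-2.4,3.55,-6.68],"turn":0}]' 0
python3 - <<'E'
from h import *
import pickle
p=optics.camera_params("wrist");im=optics.capture("wrist")[:,:,::-1];cv2.imwrite("pics/w4.png",im);pickle.dump(p,open("p3.pkl","wb"))
E
```

```text
clock: 3.7
tool_pos: [425.2, 43.6, 108.8]
ee_rot: [0.0, 0.691, 0.723, 0.0]
contact_force: [-0.3, -0.1, -0.1]
grip_width: -0.1
```

View pics/w4.png

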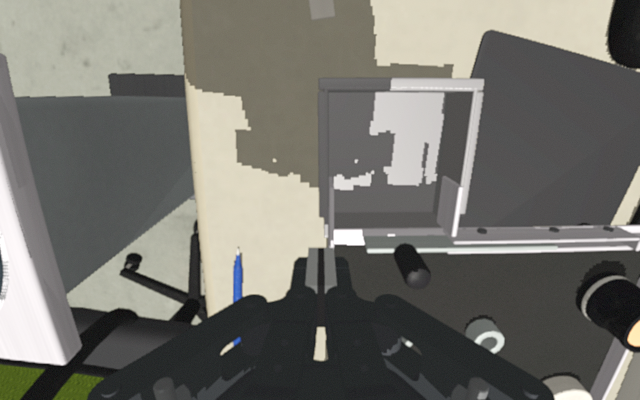

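```bash
python3 - <<'E'
from h import *
import pickle
p=pickle.load(open("p3.pkl","rb"))
for u,v,z in((417,275,106.5),(402,250,76.5)):print(back(p,u,v,z).round(1))
print(proj(p,(425,43.6,91.8)),proj(p,(425,43.6,108)))
cv2.imwrite("pics/w4c.png",cv2.resize(cv2.imread("pics/w4.png")[200:320,280:480],None,fx=4,fy=4,interpolation=cv2.INTER_CUBIC))
E
```

```text
[472.9  46.6 106.5]
[473.3  44.6  76.5]
[321.46404463 261.90883188] [321.61056197 278.77904845]
```

View pics/w4c.png

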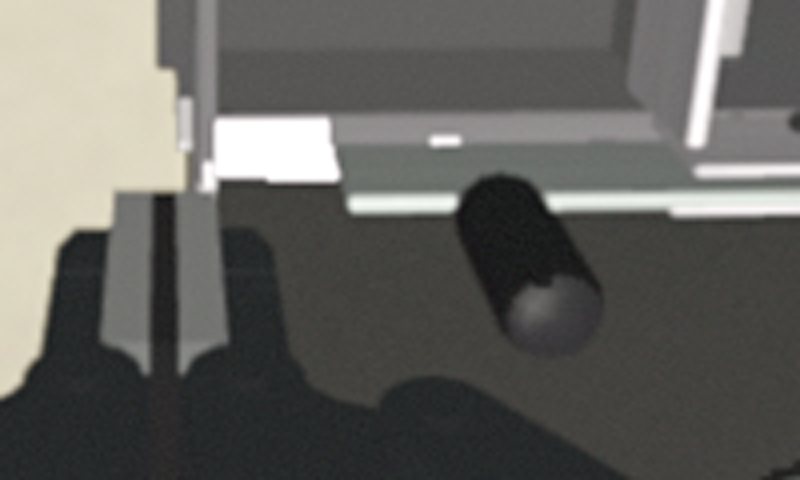

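```bash
python3 -m inch '[{"translation":[0.4,0.05,0],"turn":0},{"translation":[0.7,0.07,0],"turn":0},{"translation":[1.0,0.08,0],"turn":0},{"translation":[1.3,0.1,0],"turn":0},{"translation":[1.6,0.11,0],"turn":0},{"translation":[1.9,0.13,0],"turn":0},{"translation":[2.2,0.14,0],"turn":0},{"translation":[2.5,0.16,0],"turn":0},{"translation":[2.8,0.17,0],"turn":0},{"translation":[3.0,0.18,0],"turn":0},{"translation":[3.0,0.18,0],"turn":0}]' 0
python3 - <<'E'
from h import *
import pickle
p=optics.camera_params("wrist");im=optics.capture("wrist")[:,:,::-1];cv2.imwrite("pics/w5.png",im)
E
```

```text
clock: 5.12
tool_pos: [515.2, 49.0, 107.8]
ee_rot: [0.0, 0.691, 0.723, 0.0]
contact_force: [-0.2, -0.1, -0.2]
grip_width: 0.1
```

View pics/w5.png

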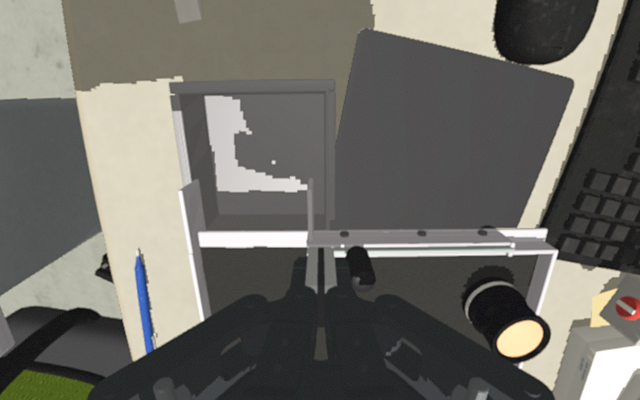

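```bash
python3 -m inch '[{"translation":[0.1,0.005,0],"turn":0},{"translation":[0.2,0.01,0],"turn":0}]' 0; python3 -m inch '[{"translation":[0.1,0.005,0],"turn":0}]' 0;python3 -m inch '[{"translation":[0.1,0.005,0],"turn":0}]' 0
```

```text
clock: 5.42
tool_pos: [520.3, 49.3, 107.9]
ee_rot: [-0.0, 0.691, 0.723, -0.0]
contact_force: [-1.7, -0.1, 0.4]
grip_width: -0.1
clock: 5.55
tool_pos: [523.5, 49.5, 107.9]
ee_rot: [-0.0, 0.691, 0.723, -0.0]
contact_force: [-1.5, -0.2, -0.6]
grip_width: -0.1
clock: 5.68
tool_pos: [524.5, 49.5, 107.5]
ee_rot: [-0.001, 0.691, 0.723, -0.002]
contact_force: [-14.0, -0.1, 8.8]
grip_width: 0.0
```

```bash
python3 -m inch '[{"translation":[-0.4,0,0],"turn":0},{"translation":[-0.4,0,1.5],"turn":0},{"translation":[-0.8,-1.8,1.5],"turn":0},{"translation":[-1.31,-3.81,1.5],"turn":0},{"translation":[-1.31,-3.81,1.5],"turn":0},{"translation":[-1.31,-3.81,0.2],"turn":0},{"translation":[-1.31,-3.81,-0.6],"turn":0},{"translation":[-1.31,-3.81,-0.9],"turn":0},{"translation":[-1.31,-3.81,-1.05],"turn":0},{"translation":[-1.31,-3.81,-1.05],"turn":0}]' 12
python3 - <<'E'
from h import *
import pickle
p=optics.camera_params("wrist");im=optics.capture("wrist")[:,:,::-1];cv2.imwrite("pics/w6.png",im);pickle.dump(p,open("p6.pkl","wb"))
E
```

```text
clock: 6.92
tool_pos: [487.8, -64.5, 76.8]
ee_rot: [0.0, 0.691, 0.723, 0.0]
contact_force: [0.0, 0.6, 0.8]
grip_width: 12.2
```

View pics/w6.png

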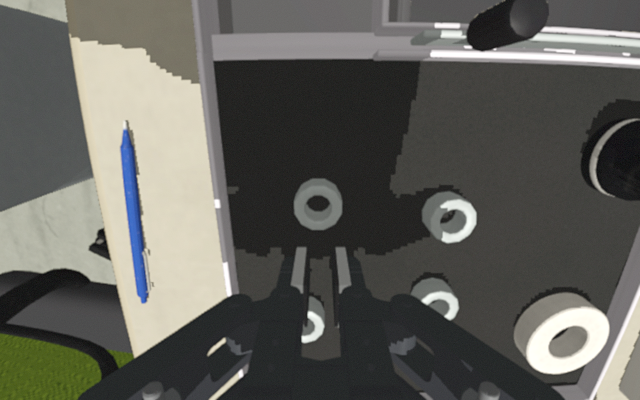

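```bash
python3 -m inch '[{"translation":[-0.05,0.3,0],"turn":0},{"translation":[-0.12,0.6,0],"turn":0},{"translation":[-0.2,0.95,0],"turn":0},{"translation":[-0.27,1.3,0],"turn":0},{"translation":[-0.34,1.65,0],"turn":0},{"translation":[-0.41,2.0,0],"turn":0},{"translation":[-0.48,2.35,0],"turn":0},{"translation":[-0.55,2.7,0],"turn":0},{"translation":[-0.62,3.05,0],"turn":0},{"translation":[-0.65,3.3,0],"turn":0},{"translation":[-0.65,3.4,0],"turn":0},{"translation":[-0.65,3.4,0],"turn":0}]' 12
python3 - <<'E'
from h import *
im=optics.capture("wrist")[:,:,::-1];cv2.imwrite("pics/w7.png",im)
E
```

```text
clock: 8.48
tool_pos: [467.7, 37.5, 76.4]
ee_rot: [-0.0, 0.691, 0.723, -0.0]
contact_force: [-0.3, -0.8, 0.9]
grip_width: 11.8
```

View pics/w7.png

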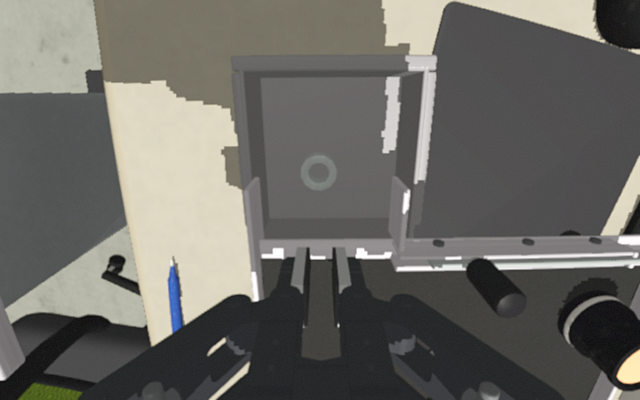

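```bash
python3 -m inch '[{"translation":[0,-0.2,1],"turn":0},{"translation":[0.2,-2,1],"turn":0},{"translation":[0.33,-3.9,1],"turn":0},{"translation":[0.43,-5.68,1],"turn":0},{"translation":[0.43,-5.68,1],"turn":0},{"translation":[0.43,-5.68,0.3],"turn":0},{"translation":[0.43,-5.68,0],"turn":0},{"translation":[0.43,-5.68,0],"turn":0}]' 12
python3 - <<'E'
from h import *
im=optics.capture("wrist")[:,:,::-1];cv2.imwrite("pics/w8.png",im)
E
```

```text
clock: 9.52
tool_pos: [480.1, -132.4, 75.9]
ee_rot: [-0.001, 0.691, 0.723, -0.0]
contact_force: [-0.0, 0.2, 0.0]
grip_width: 11.7
```

View pics/w8.png

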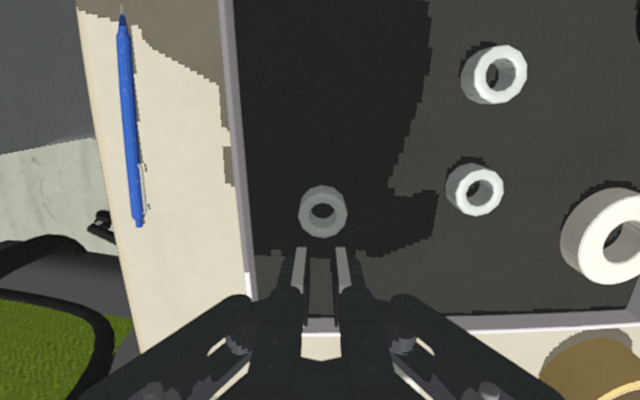

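d at (323,211), centred ahead of the fingers. Pushing to the lip.

```bash
python3 -m inch '[{"translation":[-0.02,0.3,0],"turn":0},{"translation":[-0.05,0.7,0],"turn":0},{"translation":[-0.08,1.1,0],"turn":0},{"translation":[-0.11,1.5,0],"turn":0},{"translation":[-0.14,1.9,0],"turn":0},{"translation":[-0.17,2.3,0],"turn":0},{"translation":[-0.2,2.7,0],"turn":0},{"translation":[-0.23,3.1,0],"turn":0},{"translation":[-0.26,3.5,0],"turn":0},{"translation":[-0.29,3.9,0],"turn":0},{"translation":[-0.32,4.3,0],"turn":0},{"translation":[-0.35,4.6,0],"turn":0}]' 12
python3 -m inch '[{"translation":[-0.03,0.35,0],"turn":0},{"translation":[-0.06,0.7,0],"turn":0},{"translation":[-0.08,0.98,0],"turn":0},{"translation":[-0.08,1.08,0],"turn":0},{"translation":[-0.08,1.08,0],"turn":0}]' 12
python3 - <<'E'
from h import *
im=optics.capture("wrist")[:,:,::-1];cv2.imwrite("pics/w9.png",im)
E
```

```text
clock: 11.08
tool_pos: [470.0, 5.8, 76.4]
ee_rot: [-0.0, 0.691, 0.723, -0.0]
contact_force: [-0.3, 0.1, 0.7]
grip_width: 12.1
clock: 11.7
tool_pos: [467.8, 37.5, 76.4]
ee_rot: [-0.0, 0.691, 0.723, -0.0]
contact_force: [0.1, 0.5, 1.2]
grip_width: 12.0
```

View pics/w9.png

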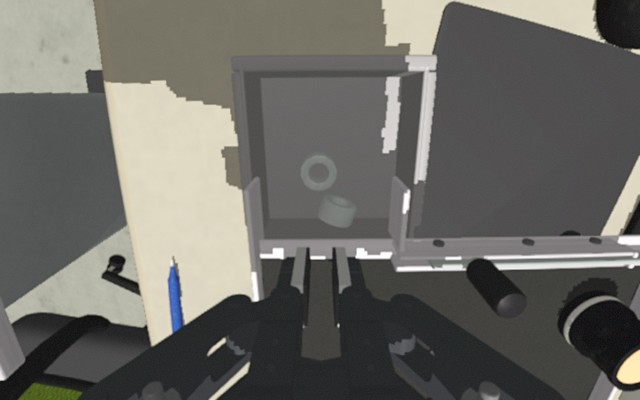

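```bash
python3 -m inch '[{"translation":[0,-0.5,1.2],"turn":0},{"translation":[0,-1.8,2],"turn":1.3},{"translation":[0.8,-2.37,2],"turn":2.6},{"translation":[1.6,-2.37,2],"turn":3.9},{"translation":[2.4,-2.37,2],"turn":5.2},{"translation":[3.2,-2.37,2],"turn":6.5},{"translation":[3.87,-2.37,2],"turn":7.8},{"translation":[3.87,-2.37,2],"turn":9.1},{"translation":[3.87,-2.37,2],"turn":10.4},{"translation":[3.87,-2.37,2],"turn":11.28},{"translation":[3.87,-2.37,2],"turn":11.28}]' 12
python3 -m inch '[{"translation":[0,0,-1],"turn":0},{"translation":[0,0,-1.7],"turn":0},{"translation":[0,0,-2],"turn":0},{"translation":[0,0,-2],"turn":0}]' 12
python3 - <<'E'
from h import *
print(state()['qpos'])
im=optics.capture("wrist")[:,:,::-1];cv2.imwrite("pics/w10.png",im)
E
```

```text
clock: 13.12
tool_pos: [583.8, -34.1, 136.2]
ee_rot: [-0.0, -0.024, 1.0, -0.0]
contact_force: [-0.0, 0.6, -0.5]
grip_width: 12.1
clock: 13.62
tool_pos: [583.6, -33.8, 76.1]
ee_rot: [-0.0, -0.024, 1.0, -0.0]
contact_force: [-0.1, -0.1, -0.4]
grip_width: 11.7
[-5.78733689e-02  4.44737949e-01 -1.67077029e-01  9.59837412e-01
 -1.06987222e-04 -1.05554570e-01]
```

View pics/w10.png

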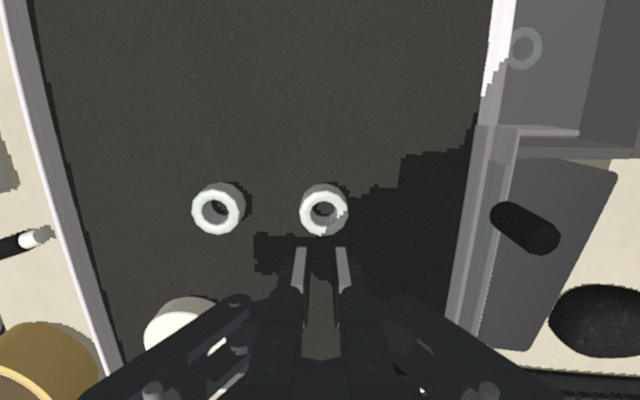

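```bash
python3 -m inch '[{"translation":[-0.3,0,0],"turn":0},{"translation":[-0.65,0.01,0],"turn":0},{"translation":[-1.0,0.01,0],"turn":0},{"translation":[-1.35,0.02,0],"turn":0},{"translation":[-1.7,0.03,0],"turn":0},{"translation":[-2.05,0.03,0],"turn":0},{"translation":[-2.4,0.04,0],"turn":0},{"translation":[-2.75,0.05,0],"turn":0},{"translation":[-2.92,0.05,0],"turn":0},{"translation":[-2.92,0.05,0],"turn":0}]' 12
python3 -m inch '[{"translation":[0.4,0,0],"turn":0},{"translation":[0.5,0,1],"turn":0},{"translation":[1.8,-0.8,1],"turn":0},{"translation":[2.94,-1.77,1],"turn":0},{"translation":[2.94,-1.77,1],"turn":0},{"translation":[2.94,-1.77,0.3],"turn":0},{"translation":[2.94,-1.77,0],"turn":0},{"translation":[2.94,-1.77,0],"turn":0}]' 12
python3 - <<'E'
from h import *
im=optics.capture("wrist")[:,:,::-1];cv2.imwrite("pics/w11.png",im)
E
```

```text
clock: 14.92
tool_pos: [495.8, -32.3, 76.4]
ee_rot: [-0.0, -0.025, 1.0, -0.0]
contact_force: [0.2, 0.4, 0.0]
grip_width: 11.7
clock: 15.92
tool_pos: [583.8, -85.0, 75.7]
ee_rot: [-0.001, -0.025, 1.0, 0.0]
contact_force: [-0.6, 0.2, 0.9]
grip_width: 12.1
```

View pics/w11.png

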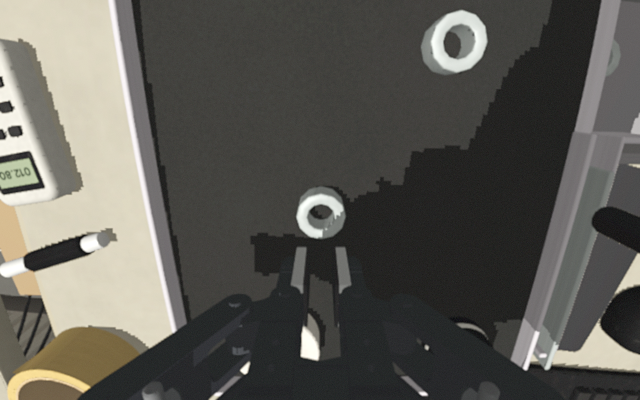

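```bash
python3 -m inch '[{"translation":[-0.3,-0.02,0],"turn":0},{"translation":[-0.65,-0.1,0],"turn":0},{"translation":[-1.0,-0.17,0],"turn":0},{"translation":[-1.35,-0.24,0],"turn":0},{"translation":[-1.7,-0.32,0],"turn":0},{"translation":[-2.05,-0.39,0],"turn":0},{"translation":[-2.4,-0.47,0],"turn":0},{"translation":[-2.7,-0.54,0],"turn":0},{"translation":[-2.83,-0.56,0],"turn":0},{"translation":[-2.83,-0.56,0],"turn":0}]' 12
python3 -m inch '[{"translation":[0.4,0,0],"turn":0},{"translation":[0.4,0,1.2],"turn":-1},{"translation":[0,0.6,1.2],"turn":-2.3},{"translation":[-0.5,1.22,1.2],"turn":-3.6},{"translation":[-0.81,1.22,1.2],"turn":-4.9},{"translation":[-0.81,1.22,1.2],"turn":-6.2},{"translation":[-0.81,1.22,1.2],"turn":-7.5},{"translation":[-0.81,1.22,1.2],"turn":-8.8},{"translation":[-0.81,1.22,1.2],"turn":-10.1},{"translation":[-0.81,1.22,1.2],"turn":-11.28},{"translation":[-0.81,1.22,1.2],"turn":-11.28}]' 12
python3 - <<'E'
from h import *
im=optics.capture("wrist")[:,:,::-1];cv2.imwrite("pics/w12.png",im)
E
```

```text
clock: 17.23
tool_pos: [499.3, -102.2, 76.4]
ee_rot: [-0.0, -0.024, 1.0, -0.0]
contact_force: [-1.3, -0.9, -0.2]
grip_width: 11.9
clock: 18.6
tool_pos: [476.2, -65.4, 112.3]
ee_rot: [0.0, 0.691, 0.723, 0.0]
contact_force: [0.4, 1.1, 0.2]
grip_width: 12.1
```

View pics/w12.png

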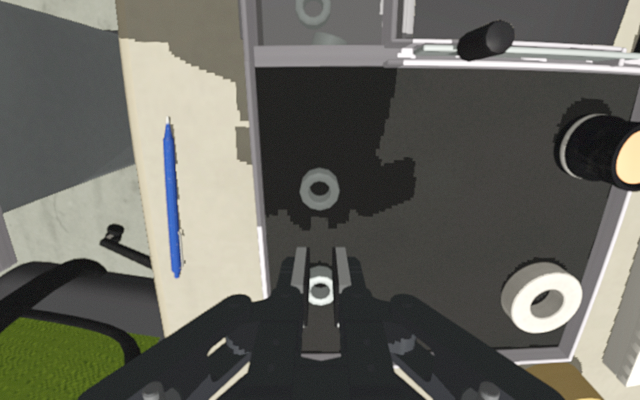

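```bash
python3 - <<'E'
from h import *
p=optics.camera_params("wrist")
print(back(p,320,288,69),back(p,319.5,189,69))
E
```

```text
[ 476.68170423 -101.07347939   69.        ] [473.08653432 -31.86653987  69.        ]
```

```bash
python3 -m inch '[{"translation":[-0.02,0,-0.8],"turn":0},{"translation":[-0.04,0,-1.2],"turn":0},{"translation":[-0.05,0.3,-1.2],"turn":0},{"translation":[-0.07,0.7,-1.2],"turn":0},{"translation":[-0.1,1.1,-1.2],"turn":0},{"translation":[-0.13,1.5,-1.2],"turn":0},{"translation":[-0.16,1.9,-1.2],"turn":0},{"translation":[-0.19,2.3,-1.2],"turn":0},{"translation":[-0.22,2.7,-1.2],"turn":0},{"translation":[-0.25,3.1,-1.2],"turn":0},{"translation":[-0.25,3.43,-1.2],"turn":0},{"translation":[-0.25,3.43,-1.2],"turn":0}]' 12
python3 - <<'E'
from h import *
im=optics.capture("wrist")[:,:,::-1];cv2.imwrite("pics/w13.png",im)
E
```

```text
clock: 20.15
tool_pos: [467.7, 38.1, 76.3]
ee_rot: [-0.0, 0.691, 0.723, -0.0]
contact_force: [0.4, 0.0, -0.3]
grip_width: 12.2
```

View pics/w13.png

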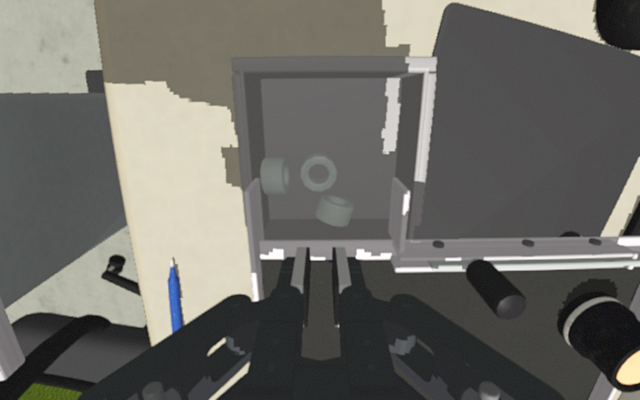

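```bash
python3 -m inch '[{"translation":[0,-0.2,1],"turn":0},{"translation":[0.15,-2,1],"turn":0},{"translation":[0.25,-3.9,1],"turn":0},{"translation":[0.33,-5.66,1],"turn":0},{"translation":[0.33,-5.66,1],"turn":0},{"translation":[0.33,-5.66,0.3],"turn":0},{"translation":[0.33,-5.66,0],"turn":0},{"translation":[0.33,-5.66,0],"turn":0}]' 12
python3 - <<'E'
from h import *
im=optics.capture("wrist")[:,:,::-1];cv2.imwrite("pics/w14.png",im)
E
```

```text
clock: 21.2
tool_pos: [477.1, -131.8, 75.9]
ee_rot: [-0.001, 0.691, 0.723, -0.0]
contact_force: [0.1, -0.3, 0.7]
grip_width: 11.7
```

View pics/w14.png

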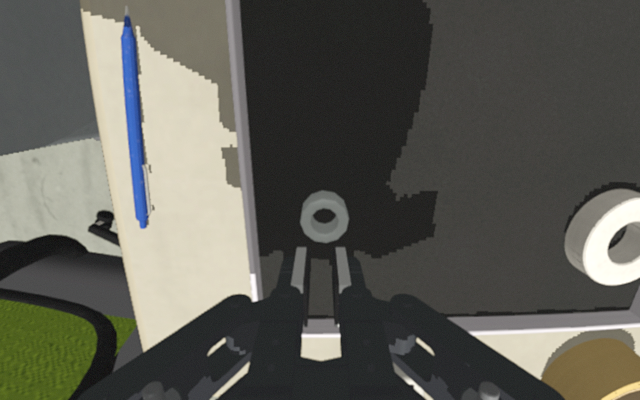

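b at (324,216), centred on the fingers.

```bash
python3 -m inch '[{"translation":[-0.01,0.3,0],"turn":0},{"translation":[-0.03,0.7,0],"turn":0},{"translation":[-0.05,1.1,0],"turn":0},{"translation":[-0.07,1.5,0],"turn":0},{"translation":[-0.09,1.9,0],"turn":0},{"translation":[-0.11,2.3,0],"turn":0},{"translation":[-0.14,2.7,0],"turn":0},{"translation":[-0.16,3.1,0],"turn":0},{"translation":[-0.19,3.5,0],"turn":0},{"translation":[-0.22,3.9,0],"turn":0},{"translation":[-0.25,4.3,0],"turn":0},{"translation":[-0.28,4.6,0],"turn":0}]' 12
python3 -m inch '[{"translation":[-0.03,0.35,0],"turn":0},{"translation":[-0.05,0.7,0],"turn":0},{"translation":[-0.05,0.98,0],"turn":0},{"translation":[-0.05,1.06,0],"turn":0},{"translation":[-0.05,1.06,0],"turn":0}]' 12
python3 - <<'E'
from h import *
im=optics.capture("wrist")[:,:,::-1];cv2.imwrite("pics/w15.png",im)
E
```

```text
clock: 22.75
tool_pos: [469.1, 6.4, 76.4]
ee_rot: [-0.0, 0.691, 0.723, -0.0]
contact_force: [0.4, -0.5, 0.1]
grip_width: 12.1
clock: 23.38
tool_pos: [467.7, 37.5, 76.3]
ee_rot: [-0.0, 0.691, 0.723, -0.0]
contact_force: [0.2, 0.6, 0.6]
grip_width: 12.3
```

View pics/w15.png

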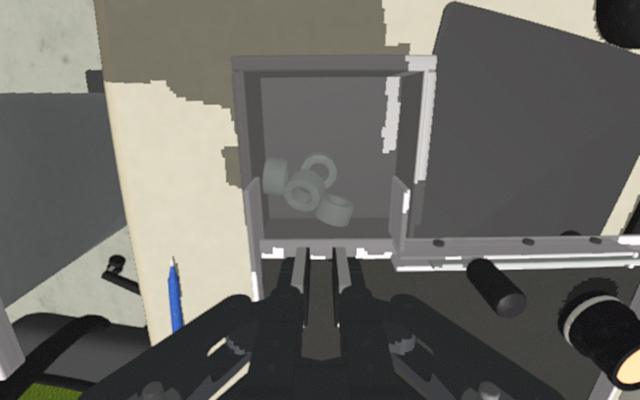

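```bash
python3 -m inch '[{"translation":[0,-0.5,0.8],"turn":0},{"translation":[0,-0.5,2.5],"turn":0},{"translation":[1.2,-0.3,2.6],"turn":0},{"translation":[2.5,0,2.6],"turn":0},{"translation":[3.6,0.37,2.6],"turn":0},{"translation":[3.6,0.37,2.6],"turn":0},{"translation":[3.6,0.37,1.5],"turn":0},{"translation":[3.6,0.37,1.05],"turn":0},{"translation":[3.6,0.37,1.05],"turn":0}]' 0
python3 - <<'E'
from h import *
im=optics.capture("wrist")[:,:,::-1];cv2.imwrite("pics/w16.png",im)
E
```

```text
clock: 24.55
tool_pos: [574.5, 48.1, 107.2]
ee_rot: [-0.001, 0.691, 0.723, -0.001]
contact_force: [0.3, -0.8, 0.6]
grip_width: -0.3
```

View pics/w16.png

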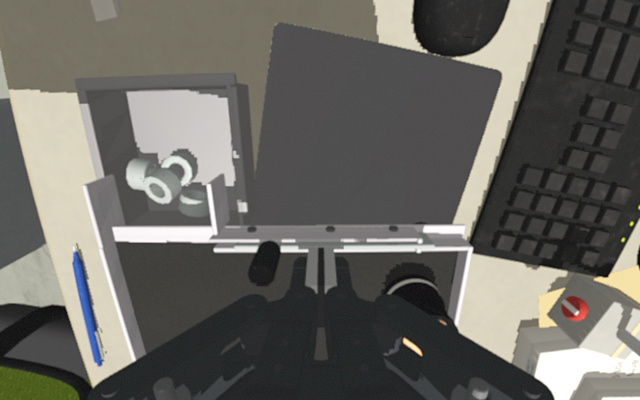

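```bash
python3 -m inch '[{"translation":[-0.3,-0.02,0],"turn":0},{"translation":[-0.6,-0.03,0],"turn":0},{"translation":[-0.9,-0.04,0],"turn":0},{"translation":[-1.2,-0.06,0],"turn":0},{"translation":[-1.5,-0.07,0],"turn":0},{"translation":[-1.8,-0.09,0],"turn":0},{"translation":[-2.1,-0.1,0],"turn":0},{"translation":[-2.4,-0.12,0],"turn":0},{"translation":[-2.6,-0.13,0],"turn":0},{"translation":[-2.6,-0.13,0],"turn":0}]' 0
python3 -m inch '[{"translation":[-0.1,0,0],"turn":0},{"translation":[-0.1,0,0],"turn":0}]' 0
python3 -m inch '[{"translation":[-0.1,-0.01,0],"turn":0}]' 0
```

```text
clock: 25.85
tool_pos: [496.9, 44.5, 107.7]
ee_rot: [-0.0, 0.691, 0.723, -0.0]
contact_force: [-0.1, -0.4, -0.3]
grip_width: -0.2
clock: 26.1
tool_pos: [494.6, 44.5, 107.7]
ee_rot: [-0.0, 0.691, 0.723, -0.0]
contact_force: [0.6, 0.1, -0.7]
grip_width: -0.2
clock: 26.22
tool_pos: [492.0, 44.3, 107.8]
ee_rot: [0.0, 0.691, 0.723, 0.0]
contact_force: [2.2, 1.8, -0.2]
grip_width: -0.3
```

```bash
python3 -m inch '[{"translation":[-0.1,0,0],"turn":0}]' 0
python3 -m inch '[{"translation":[-0.07,0,0],"turn":0}]' 0
```

```text
clock: 26.35
tool_pos: [488.7, 44.2, 107.8]
ee_rot: [0.0, 0.691, 0.723, -0.0]
contact_force: [4.4, -0.2, -0.9]
grip_width: -0.1
clock: 26.48
tool_pos: [488.2, 44.2, 108.2]
ee_rot: [0.001, 0.691, 0.723, 0.001]
contact_force: [10.9, -0.4, -7.0]
grip_width: 0.1
```

```bash
python3 -m inch '[{"translation":[-0.04,0,0],"turn":0},{"translation":[-0.04,0,0],"turn":0}]' 0
python3 -m inch '[{"translation":[0.6,0,0],"turn":0},{"translation":[0.6,0,1.5],"turn":0},{"translation":[0.6,-1.2,3],"turn":0},{"translation":[0.6,-2.7,5],"turn":0},{"translation":[0.6,-3.7,6.6],"turn":0},{"translation":[0.6,-3.7,6.6],"turn":0},{"translation":[0.6,-3.7,6.6],"turn":0},{"translation":[0.6,-3.7,6.6],"turn":0}]' 0
python3 - <<'E'
from h import *
p=optics.camera_params("wrist");im=optics.capture("wrist")[:,:,::-1];cv2.imwrite("pics/w17.png",cv2.resize(im[30:270,220:500],None,fx=2.8,fy=2.5,interpolation=cv2.INTER_CUBIC))
cv2.imwrite("pics/w17f.png",im)
import pickle;pickle.dump(p,open("p17.pkl","wb"));print(state()['clock'])
E
```

```text
clock: 26.72
tool_pos: [488.1, 44.2, 108.3]
ee_rot: [0.002, 0.691, 0.723, 0.002]
contact_force: [12.2, 0.4, -7.5]
grip_width: -0.2
clock: 27.72
tool_pos: [502.7, -66.1, 304.5]
ee_rot: [-0.001, 0.691, 0.723, -0.001]
contact_force: [-0.4, -0.6, 0.4]
grip_width: 0.1
27.775
```

View pics/w17.png

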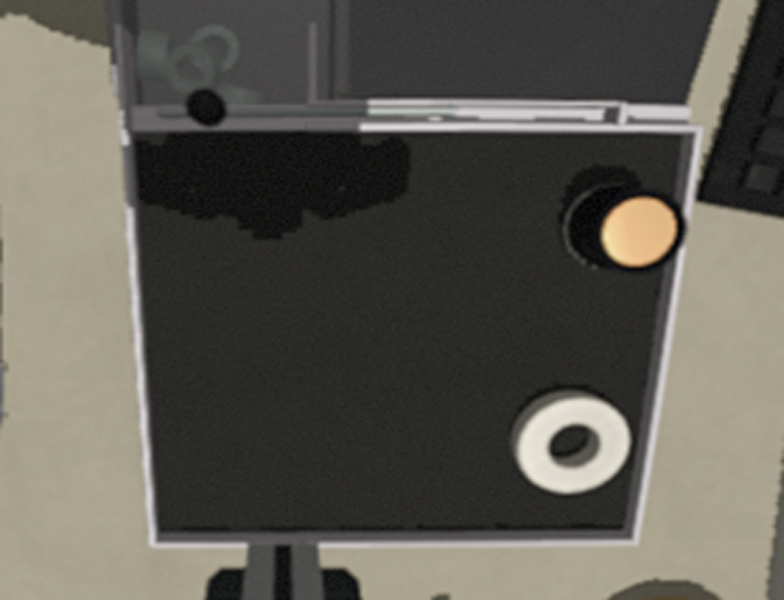

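```bash
python3 - <<'E'
from h import *
import pickle
p=pickle.load(open("p17.pkl","rb"))
for n,x,y,z in(("knob",206,106,106.5),("ring",572,444,70),("loupe",640,232,97)):print(n,back(p,220+x/2.8,30+y/2.5,z).round(1))
print(state()['contact_force'],robot.sign_off())
E
```

```text
knob [469.4  43.  106.5]
ring [ 638.1 -108.4   70. ]
loupe [639.3   0.9  97. ]
the job is handed in; nothing more can be done
[ 0.54265128  0.75139447 -0.4309969 ] None
```

The job is done and handed in at about 28 s. All four bushings are in the catch bin and the shutter is shut again.

- **Shutter opening:** I pushed it open to its stop, where the force rose to 14 N. It had started roughly 5 mm off fully shut, judging by the knob's position.
- **Bushings:** I swept them through the mouth one at a time, cradled between nearly closed fingertips and never gripped or lifted. I moved the two farther ones nearer the robot first, in line with the mouth. The wrist camera showed all four in the bin.
- **Shutter closing:** I pushed it back to its stop, where the force was 12 N and did not climb further. The last picture puts the knob at about (469, 43) mm, against a computed shut position of about (469, 43) mm.
- **Left in place:** In the last picture the deck held only the ring gauge and the loupe, each within about 1 mm of where it started, which is measuring error. I planned every move clear of the things on the table but did not measure them separately at the end. The tool was clear and touching nothing.

Two things disagreed or failed along the way:
- **Camera offset:** The top camera's positions were about 5 mm short in x compared with the wrist camera's. I used the wrist's, and contact with the knob and its stops agreed with them to about 2 mm.
- **Refused move:** One move command was refused because a key was missing. Nothing moved, and I repeated it correctly.

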